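Draw back the nail follower of a bench frame joiner for reloading

TASK

The hand-lever frame joiner on the bench has run out of V-nails. Clear its driver by pulling the hand lever down through its full stroke and easing it back up to rest slowly, never letting it fly; then push the sprung follower of the nail channel back past the click of its catch, on to the end of its travel, and finish with the gripper still holding it back there against its spring, clear of the catch (which is only there in case a hand slips), so that a workmate can drop in a new strip. Do not let the follower shoot back, and leave the other things on the bench where they lie.

Things in the scene. Friction and masses are not known exactly. Their poses are not given: they have to be found in the camera images.
- joiner: Bench frame joiner (hand-lever V-nailer) screwed to the bench: grey cast base 250 x 140 x 40 mm, steel table up to 50 mm with a 90-degree aluminium fence up to 76 mm high, C-shaped head at the rear. Origin on the bench, 5 mm in front of the base's middle. Its x points from the operator's front to the rear column, y to the machine's left, z up. All (x, y, z) below are in mm in this frame.
- clamp_head (a point): Top of the head arm above the clamp ram, at (0, 0, 165). The arm is 44 mm wide, x -30 to 90, z 127 to 165; the column behind it, 60 x 54 mm, x 55 to 115; the pivot cheeks 64 mm wide over all, x 51 to 89, up to z 229.
- lever_pivot (a point): Middle of the lever's pivot pin, fixed in the joiner at (70, 0, 215); the lever turns about the joiner's y axis here.
- lever (a joint): Hand lever, rad: 0 at rest (up), 0.62 fully down at its stop. A return spring pushes it up: holding it takes about 5 N at the grip near rest and about 13 N at the bottom. Let go, it flies up. The clamp ram comes down with it; nothing is under the ram.
- lever_grip (a point): Middle of the lever's black grip: a round bar, diameter 26 mm, 104 mm long (end collars 30 mm), pointing at the operator (joiner -x), 190 mm from the pivot. At lever value q it is at x = 70 - 190 cos(0.35 - q), y = 0, z = 215 + 190 sin(0.35 - q): (-108, 0, 280) at rest, rising 0.35 rad towards the operator; (-113, 0, 164) fully down, then dropping 0.27 rad.
- follower (a joint): Follower of the nail channel, m: 0 home (next to the machine), 0.100 fully back at its end stop; moves along the joiner's -y. Its spring pushes it home with about 5 N at 0, 11 N fully back; 2 to 4 N more are felt while its pin pushes the catch aside, from about 0.066 on. The catch clicks in behind it at about 0.084; let go after that, it rests on the catch at about 0.082.
- thumb_plate (a point): Upright steel thumb plate of the follower, by which it is pushed: 24 mm along the joiner's x, 8 mm thick along y, top edge 100 mm above the bench; this point is in its middle, 85 mm up: (-30, -125, 85) at home, (-30, -225, 85) fully back. Within 50 mm of it all is lower than 47 mm, but for its pin (x -16 to -8, 53 mm high) and the catch.
- channel_end (a point): Top of the grey end block (44 x 14 mm, 46 mm high) that closes the nail channel, at (-30, -284, 46). The channel, a steel U 36 mm wide and 38 mm high, lies along the joiner's y at x = -30 and runs out of its right side to here; the follower's coil spring lies in it.
- catch (a joint): Spring catch (pawl), rad: a dark steel finger on the rear side of the channel, x -13 to 10, y -203 to -163, top at z 52, its pivot screw at 56. 0 dropped in, about 0.16 while the follower's pin pushes it aside, 0 again once the pin has passed (the click).
- nail_carton: Cardboard carton 70 x 115 x 32 mm lying behind the nail channel; to be left alone.
- nail_strip: Loose steel strip of V-nails 9 x 90 x 10 mm lying in front of the nail channel; to be left alone.
- frame_corner: Dark wooden frame corner, L of 150 mm legs, 28 mm wide, 23 mm high, lying left of the joiner; origin at its outer corner; to be left alone.
- pencil: Pencil, 8 x 180 mm, lying left of the joiner's front; to be left alone.
- award: Clear acrylic slab on a black base, 50 x 110 x 132 mm high, standing on the right side of the bench; to be left alone.
- glue: White glue bottle, 54 mm in diameter, 150 mm high, left of the joiner's front; to be left alone.

How it is judged:
On the way, in this order (a step that is already met when the one before it is completed fails the run):
1. the hand lever is pulled fully down (value of joint lever above 0.57 rad), for 0.1 s.
2. the hand lever is back up at rest (value of joint lever below 0.05 rad and value of joint follower below 0.03 m), for 0.1 s.
3. the follower is pushed back past the click of its catch (value of joint follower above 0.088 m and value of joint catch below 0.06 rad), for 0.2 s.
At the end, for the whole second after the job is handed in: The gripper's fingers press on the follower (over 3 N) and hold it over 92 mm back, within 8 mm of its end stop and 10 mm clear of the catch, which has dropped in behind it (under 0.06 rad); the lever is up at rest (under 0.05 rad) (value of joint follower above 0.092 m and value of joint catch below 0.06 rad and contact force between the fingers and follower above 3 N and value of joint lever below 0.05 rad); the arm keeps its last pose, push and grip.
It fails at once if the lever flew back up (faster than 1.5 rad/s) (velocity of joint lever below -1.5 rad/s).
It fails at once if the follower shot back along its channel (faster than 0.5 m/s, short of the catch) (velocity of joint follower below -0.5 m/s and value of joint follower below 0.078 m).
It fails at once if a bystander was moved by more than 30 mm (distance of any of nail_carton, nail_strip, frame_corner, pencil, award, glue from where it was at the start of the episode above 0.03 m).
It fails at once if the award or the glue bottle was tipped over (angle between any of award, glue's own z axis and vertical above 0.5 rad).
It also fails if it takes over 54 s, if anything falls off the work surface, if the arm or the gripper's body presses on something with over 40 N, if the wrist force passes 120 N, or if a joint passes its speed limit or range.

ROBOT

A 6-joint arm with a two-finger parallel gripper is mounted at the origin on the work surface. World frame = base frame: x ahead of the robot, y to its left, z up, the work surface at z = 0. Lengths are in m, angles in rad, forces in N, time in s.
With the tool pointing down it reaches from about 0.35 to 0.8 m from the base axis. Payload 7.3 kg.
Tool frame: the origin (TCP) lies between the finger pads; the fingertips stand 25 mm ahead of it and the grasp point (between the pads) lies 6 mm ahead of it (r.tip_extent is the distance from the TCP to the fingertips, in m); z points along the fingers, y is the line along which they close (so a half turn about z gives the same grasp; the last joint's range is limited). The gripper opens to 85 mm and grips with 20 to 120 N. Pads are 22 mm wide; open, the fingers measure 114 mm over their backs; the gripper's body (76 mm by 85 mm) begins 54 mm behind the grasp point. The pads swing forward as they close: fully open they stand 13 mm farther back than shut.
Start: joints at [-1.494, 0.342, 1.524, -0, 1.275, -0.146], TCP at [0.116, -0.512, 0.256] pointing down, gripper open.
Joint ranges: [-2.53, 2.53], [-0.77, 2.02], [0.04, 2.7], [-1, 4.14], [0.28, 2.66], [-3.11, 3.11]. Speed limits (rad/s): [2.57, 2.57, 3.14, 3.14, 3.14, 3.14].

INTERFACE

Orientations are given as a unit quaternion [x, y, z, w].
In Python, from workcell import r, command_gripper, optics gives the robot as it stands. The module is installed in compiled form; this text tells all that it offers. Calls block until the motion is done:
- r.reach(position, orientation): joint-space move of the TCP to a pose.
- r.move_straight(position, orientation=None, speed=0.15, max_force=None): straight line of the TCP; orientation=None keeps the orientation; speed is the mean speed in m/s. With max_force (N) it stops when the force on the tool has changed by that much, and returns True; else False.
- r.movej(angles): joint-space move.
- command_gripper(opening, force=None): finger opening in m; force is the grip in N (None keeps the last); returns when the fingers have stopped.
- r.hold(seconds).
- r.solve_ik(position, orientation): joint angles nearest the present ones, or None.
- r.read_state(): the state.
- optics.get_image(name): name is "scene" or "top" or "wrist"; returns (picture, depth): 384x512x3 uint8, red, green, blue; 384x512 float32, m along the optical axis (not along the pixel's ray), 0 where there is no reading.
- optics.camera_model(name): a dict with "K" (3x3 intrinsics, pixels), "R" (3x3) and "t" (3): a world point X has camera coordinates R X + t; the wrist camera has in their place "tool_from_camera" (4x4, takes a point from camera to tool coordinates, whose origin is the TCP and whose axes are the flange's). Camera axes: x right, y down, z forward; pixel columns grow to the right and rows downward; lengths in m; the calibration is good to about 2 mm. A picture is of the moment at which its call begins: read the wrist's pose just before it. camera_model takes no time and is no camera call.
A pose or a line that the arm cannot do raises r.PlanningError and nothing moves.
- r.finish_job(): hands the job in; it is judged then, once.
The state is a dict: "time_s": time; "joint_positions": joint angles; "dq": joint speeds; "tau": joint torques, N m; "eef_pos": TCP position; "eef_rot": TCP orientation; "contact_force": force on the tool from outside, world axes, zero at the start; "torque": the same for the moment, N m; "grip_width": finger opening in m; "grip_force": force on a finger pad.
Only numpy, scipy, OpenCV 4.12 (cv2) and the standard library are available. Lean on these libraries where they do the work, as an engineer would, in place of code of your own. Each camera call takes 0.05 s, during which the arm holds its last target. There are 200 camera calls.

## Working session

There is one attempt and no reset: what is moved stays moved. The work goes in short steps, each a Python script; the robot and the scene stay as the last script left them, time stands still between calls to the robot, and variables do not carry over. Pictures are saved under pics/ and viewed, at most 10 in all, crops included, and the job is handed in when it is done.

```bash
mkdir -p pics; python3 - <<'E'
from workcell import r, optics
import cv2,numpy as np
for n in("scene","top"):
    im,d=optics.get_image(n); cv2.imwrite(f"pics/{n}.png",im[:,:,::-1]); np.save(f"pics/{n}_d.npy",d)
    m=optics.camera_model(n); print(n,m["K"].tolist(),np.round(m["R"],3).tolist(),m["t"])
s=r.read_state(); print(s["eef_pos"],s["eef_rot"],s["time_s"],r.tip_extent)
E
```

```text
scene [[471.1968934924717, 0.0, 256.00241124890294], [0.0, 471.1968934924717, 189.61549648878707], [0.0, 0.0, 1.0]] [[0.695, 0.719, -0.002], [0.406, -0.395, -0.824], [-0.594, 0.572, -0.566]] [-0.43909997 -0.09507102  2.11299355]
top [[417.12681312996796, 0.0, 255.93025373233368], [0.0, 417.12681312996796, 194.29247732101499], [0.0, 0.0, 1.0]] [[-0.002, -1.0, 0.015], [-0.991, -0.0, -0.135], [0.135, -0.015, -0.991]] [0.01866778 0.61472201 1.18289891]
[ 0.11599338 -0.51170371  0.25568808] [ 9.93803041e-01  1.11153182e-01  4.02878128e-05 -6.96109915e-04] 0.1 0.025
```

View pics/scene.png

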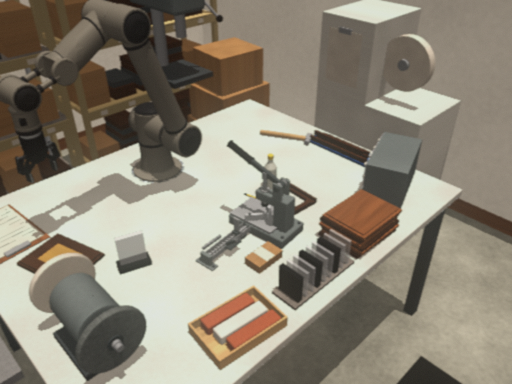

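View pics/top.png

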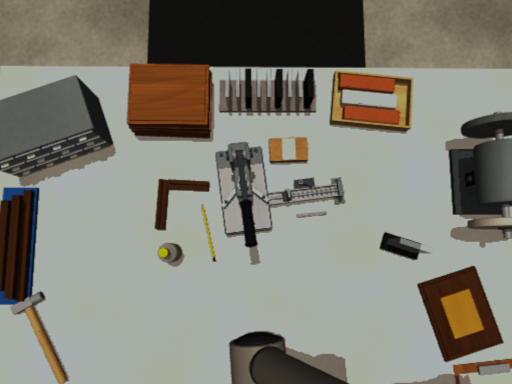

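The top view shows the joiner's column near (240,155), the lever grip near (250,235) pointing at the robot, and the channel running right to (340,190). The carton is at (288,150), the strip at (311,215), the glue at (169,253) and the award at (402,246). I'll enlarge crops of both views to measure.

```bash
python3 - <<'E'
import cv2
a=cv2.imread("pics/top.png")[130:260,200:360]; cv2.imwrite("pics/top_c.png",cv2.resize(a,None,fx=4.6,fy=4.6,interpolation=cv2.INTER_CUBIC))
a=cv2.imread("pics/scene.png")[130:275,190:320]; cv2.imwrite("pics/sc_c.png",cv2.resize(a,None,fx=4,fy=4,interpolation=cv2.INTER_CUBIC))
E
```

```text
(no output)
```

View pics/top_c.png

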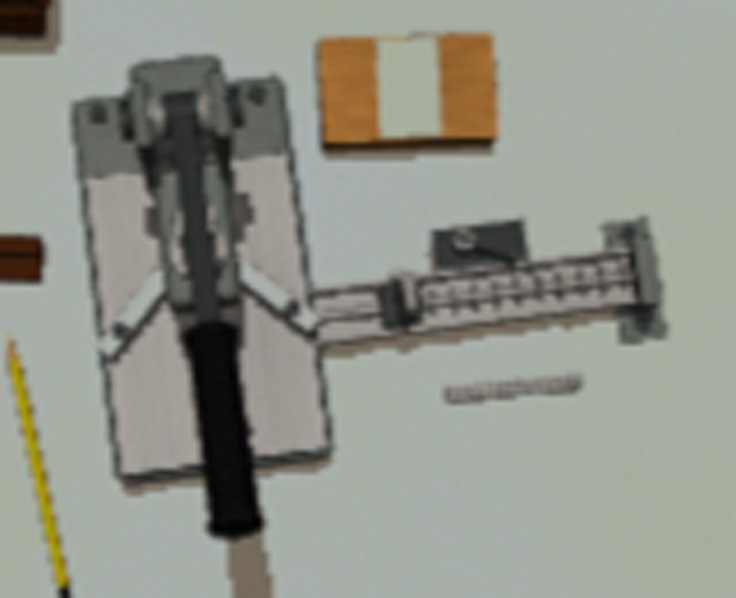

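View pics/sc_c.png

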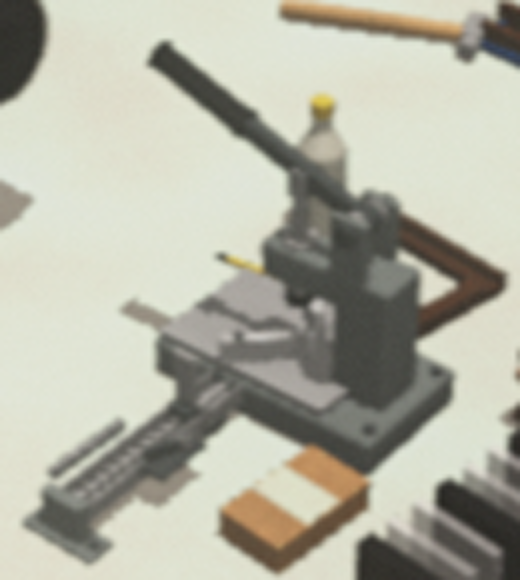

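Readings, as crop pixels:
- **Top crop:** grip ends (235,525) and (212,328). Table front corners (122,472) and (330,450). Base rear corners (73,103) and (280,78). Plate top near (408,290), end block near (647,268).
- **Scene crop:** grip ends (163,52) and (247,125). Base rear corners (365,435) and (452,378).

Next I fit the pose and triangulate the grip as a check.

```bash
cat >h.py <<'E'
import numpy as np
from workcell import r, command_gripper, optics
from scipy.spatial.transform import Rotation as Ro
def proj(m,X):
    c=m["R"]@X+np.array(m["t"]); p=m["K"]@c; return p[:2]/p[2]
def tri(obs): # [(model,px)] 
    from scipy.optimize import least_squares
    f=lambda X:np.concatenate([proj(m,X)-p for m,p in obs]); s=least_squares(f,[.6,0,.1]); return s.x,np.abs(s.fun).max()
E
python3 - <<'E'
from h import *
from scipy.optimize import least_squares
T=optics.camera_model("top");S=optics.camera_model("scene")
t=lambda u,v:np.array([u/4.6+200,v/4.6+130]);s=lambda u,v:np.array([u/4+190,v/4+130])
g1=[-157,0,298];g2=[-60,0,262]
obs=[(T,t(235,525),g1),(T,t(212,328),g2),(T,t(122,472),[-120,70,50]),(T,t(330,450),[-120,-70,50]),(T,t(73,103),[130,70,40]),(T,t(280,78),[130,-70,40]),(T,t(647,268),[-30,-284,46]),(T,t(408,290),[-30,-125,100]),
(S,s(163,52),g1),(S,s(247,125),g2),(S,s(365,435),[130,-70,40]),(S,s(452,378),[130,70,40]),(S,s(160,345),[-120,-70,50])]
def W(p,X): return np.r_[p[0],p[1],0]+Ro.from_euler('z',p[2]).apply(np.array(X)/1e3)
f=lambda p:np.concatenate([proj(m,W(p,X))-u for m,u,X in obs])
q=least_squares(f,[.6,0,0],loss='soft_l1'); print(q.x,"\n",f(q.x).reshape(-1,2).round(1).tolist())
for a,b,X in((0,8,g1),(1,9,g2),(5,10,obs[5][2])):
    print(tri([obs[a][:2],obs[b][:2]]),W(q.x,X))
E
```

```text
[0.62393028 0.05354757 0.1303252 ] 
 [[0.0, -1.3], [-0.3, 1.4], [-1.5, 2.3], [1.5, 0.7], [-0.9, -1.0], [0.7, -1.4], [0.4, 0.3], [0.6, -0.0], [-0.1, 0.8], [0.1, -0.1], [0.9, 2.9], [1.5, -2.6], [-2.0, -4.0]]
(array([0.46564711, 0.03373145, 0.30000213]), np.float64(0.47860264216848236)) [0.46826169 0.03314438 0.298     ]
(array([0.56718382, 0.04456852, 0.26341663]), np.float64(0.36084662709183135)) [0.56443909 0.04575017 0.262     ]
(array([0.75554752, 0.00322781, 0.04779989]), np.float64(0.04201606654345369)) [0.7619248  0.00103554 0.04      ]
```

The pose agrees with the triangulation to about 3 mm: joiner at (0.624, 0.0535), yaw 0.130. I'll check IK for the lever arc and the follower push before moving.

```bash
cat >>h.py <<'E'
P=np.array([0.62393,0.05355,0.13033])
def W(X,p=P): return np.r_[p[0],p[1],0]+Ro.from_euler('z',p[2]).apply(np.array(X)/1e3)
def ori(a,sg,p=P): # tool z=(-sin a,0,-cos a) in joiner, tool y = sg*joiner y
    z=np.array([-np.sin(a),0,-np.cos(a)]);y=np.array([0,sg,0.]);x=np.cross(y,z)
    return (Ro.from_euler('z',p[2])*Ro.from_matrix(np.c_[x,y,z])).as_quat()
def tcp(X,q,back=.006): return W(X)-back*Ro.from_quat(q).as_matrix()[:,2]
def lever(q,sg,off=0,back=.006):
    a=.35-q; o=ori(a-off,sg); return tcp([70-190*np.cos(a),0,215+190*np.sin(a)],o,back),o
E
python3 - <<'E'
from h import *
for sg in(1,-1):
  for off in(0,.1,.2):
    print(sg,off)
    for q,b in((0,.1),(0,.006),(.3,.006),(.63,.006)):
        j=r.solve_ik(*lever(q,sg,off,b)); print(q,b,None if j is None else np.round(j,2))
  for y in(-125,-175,-225):
    for z in (85,160):
      o=ori(0,sg);j=r.solve_ik(tcp([-30,y,z],o),o);print(y,z,None if j is None else np.round(j,2))
E
```

```text
1 0
0 0.1 [-0.03  0.55  0.93 -0.06  2.01 -1.75]
0 0.006 [-0.04  0.51  1.22 -0.06  1.75 -1.74]
0.3 0.006 [-0.07  0.36  1.58 -0.01  1.26 -1.77]
0.63 0.006 [-0.11  0.29  1.91  0.11  0.67 -1.89]
1 0.1
0 0.1 [-0.04  0.47  1.03 -0.04  1.89 -1.75]
0 0.006 [-0.05  0.45  1.3  -0.04  1.64 -1.75]
0.3 0.006 [-0.08  0.31  1.65  0.01  1.13 -1.79]
0.63 0.006 [-0.13  0.26  1.99  0.19  0.53 -1.98]
1 0.2
0 0.1 [-0.05  0.38  1.14 -0.03  1.77 -1.76]
0 0.006 [-0.06  0.39  1.37 -0.03  1.52 -1.75]
0.3 0.006 [-0.1   0.26  1.73  0.04  1.01 -1.82]
0.63 0.006 [-0.15  0.24  2.07  0.34  0.39 -2.14]
-125 85 [-0.25  0.67  1.46 -0.    1.01 -1.95]
-125 160 [-0.25  0.58  1.39 -0.    1.17 -1.95]
-175 85 [-0.32  0.69  1.42 -0.    1.03 -2.02]
-175 160 [-0.32  0.61  1.34 -0.    1.19 -2.02]
-225 85 [-0.39  0.72  1.36 -0.    1.06 -2.09]
-225 160 [-0.39  0.64  1.28 -0.    1.22 -2.09]
-1 0
0 0.1 [-0.03  0.55  0.93 -0.06  2.01  1.39]
0 0.006 [-0.04  0.51  1.22 -0.06  1.75  1.4 ]
0.3 0.006 [-0.07  0.36  1.58 -0.01  1.26  1.37]
0.63 0.006 [-0.11  0.29  1.91  0.11  0.67  1.25]
-1 0.1
0 0.1 [-0.04  0.47  1.03 -0.04  1.89  1.39]
0 0.006 [-0.05  0.45  1.3  -0.04  1.64  1.4 ]
0.3 0.006 [-0.08  0.31  1.65  0.01  1.13  1.35]
0.63 0.006 [-0.13  0.26  1.99  0.19  0.53  1.16]
-1 0.2
0 0.1 [-0.05  0.38  1.14 -0.03  1.77  1.39]
0 0.006 [-0.06  0.39  1.37 -0.03  1.52  1.39]
0.3 0.006 [-0.1   0.26  1.73  0.04  1.01  1.33]
0.63 0.006 [-0.15  0.24  2.07  0.34  0.39  1.  ]
-125 85 [-0.25  0.67  1.46 -0.    1.01  1.19]
-125 160 [-0.25  0.58  1.39 -0.    1.17  1.19]
-175 85 [-0.32  0.69  1.42 -0.    1.03  1.12]
-175 160 [-0.32  0.61  1.34 -0.    1.19  1.12]
-225 85 [-0.39  0.72  1.36 -0.    1.06  1.05]
-225 160 [-0.39  0.64  1.28 -0.    1.22  1.05]
```

```bash
python3 - <<'E'
from h import *
import cv2
s=r.read_state(); p=s["eef_pos"].copy(); p[2]=.42
r.move_straight(p,speed=.25)
r.reach(*lever(0,-1,0,.1))
s=r.read_state(); im,d=optics.get_image("wrist")
cv2.imwrite("pics/w1.png",im[:,:,::-1]); np.savez("pics/w1.npz",d=d,p=s["eef_pos"],q=s["eef_rot"])
m=optics.camera_model("wrist");print(m["K"].tolist(),m["tool_from_camera"].round(4).tolist(),s["time_s"],s["eef_pos"],s["contact_force"],s["grip_width"])
# grip ends predicted in wrist picture
Tc=np.linalg.inv(m["tool_from_camera"]);Rt=Ro.from_quat(s["eef_rot"]).as_matrix()
for X in([-157,0,298],[-60,0,262],[-108,0,280],[-30,-125,100]):
    c=Tc[:3,:3]@(Rt.T@(W(X)-s["eef_pos"]))+Tc[:3,3];u=m["K"]@c;print(X,u[:2]/u[2],c[2])
E
```

```text
[[294.4795189145328, 0.0, 257.10207777267925], [0.0, 294.4795189145328, 196.55113113008434], [0.0, 0.0, 1.0]] [[-0.0006, -0.9565, -0.2916, 0.0734], [1.0, -0.0007, 0.0003, -0.0008], [-0.0005, -0.2916, 0.9565, -0.1177], [0.0, 0.0, 0.0, 1.0]] 3.4083 [0.55043252 0.04292805 0.37420858] [-0.20955877 -0.2295053   0.26859424] 0.08506660562741608
[-157, 0, 298] [257.0104801  264.10006735] 0.244666681519644
[-60, 0, 262] [256.71083257 137.65091258] 0.21505515446385404
[-108, 0, 280] [256.8688143  204.44660911] 0.22956006549147054
[-30, -125, 100] [369.46901438  47.93134608] 0.3263397517604709
```

View pics/w1.png

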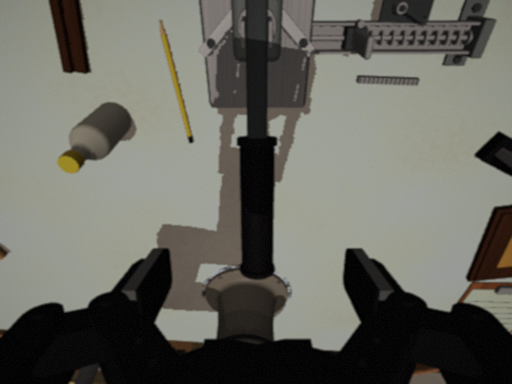

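The grip runs from (257,137) to (258,272), as predicted, and sits centred between the fingers. The plate is near (363,38). Next I grasp the grip and do the lever stroke.

```bash
python3 - <<'E'
from h import *
pos,o=lever(0,-1); print(r.move_straight(pos,o,speed=.08,max_force=15))
command_gripper(0.0,60)
s=r.read_state();print(s["time_s"],s["grip_width"],s["grip_force"],s["contact_force"])
for q in(.1,.2,.3,.4,.5,.58,.62):
    h=r.move_straight(*lever(q,-1),speed=.06,max_force=35)
    s=r.read_state();print(q,h,s["time_s"],s["contact_force"].round(1),s["eef_pos"].round(4),(lever(q,-1)[0]-s["eef_pos"]).round(4),s["grip_width"])
E
```

```text
False
5.3667 0.02446563766663754 58.79176676273346 [ 1.10455618 -4.25828818  1.59032158]
0.1 False 5.8333 [ 1.4 -4.6  7.1] [0.5126 0.0384 0.2687] [-0.0003  0.0005 -0.0009] 0.024303807699510748
0.2 False 6.3 [-0.1 -5.2  6.7] [0.5082 0.0378 0.2502] [-0.0003  0.0006 -0.0009] 0.02448579598139013
0.3 False 6.7667 [-0.9 -4.6  7.3] [0.5057 0.0375 0.2315] [-0.0002  0.0006 -0.001 ] 0.024614031368306814
0.4 False 7.2333 [-2.6 -6.2  9.1] [0.505  0.0374 0.2125] [-0.0001  0.0006 -0.001 ] 0.02436825529118417
0.5 False 7.7 [-3.8 -5.9  8.8] [0.5062 0.0375 0.1935] [-0.0001  0.0006 -0.0009] 0.024323795089687874
0.58 False 8.1 [-5.5 -7.  10.2] [0.5085 0.0379 0.1783] [ 0.      0.0006 -0.0008] 0.023975286042589982
0.62 False 8.375 [-5.5 -7.2 10.3] [0.5102 0.038  0.1709] [ 0.      0.0006 -0.0007] 0.02454125728006046
```

```bash
python3 - <<'E'
from h import *
for q in(.64,.66):
    h=r.move_straight(*lever(q,-1),speed=.03,max_force=15)
    s=r.read_state();print(q,h,s["contact_force"].round(1),(lever(q,-1)[0]-s["eef_pos"]).round(4))
    if h: break
r.hold(.3)
s=r.read_state();print(s["time_s"],s["contact_force"].round(1),s["eef_pos"])
import cv2; im,d=optics.get_image("scene"); a=im[130:275,190:320,::-1]; cv2.imwrite("pics/sc2.png",cv2.resize(a,None,fx=4,fy=4,interpolation=cv2.INTER_CUBIC))
E
```

```text
0.64 True [-4.1 -1.6 10.5] [ 0.0002  0.0006 -0.003 ]
8.8833 [-4.6 -1.  11.1] [0.51085807 0.03811648 0.16957287]
```

View pics/sc2.png

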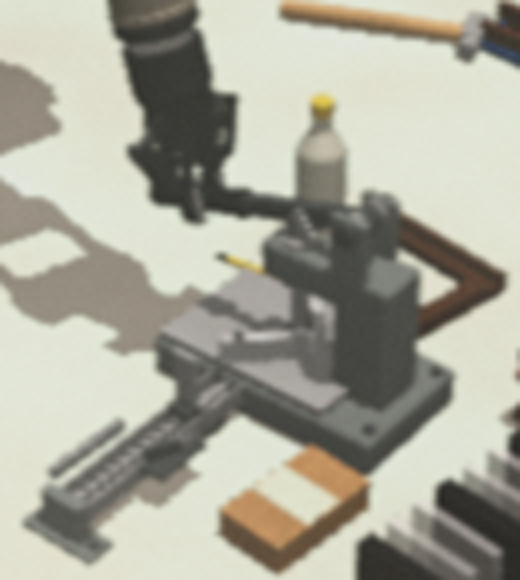

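The lever is fully down and still in the grip; the stop was felt at about 0.63. Now I ease it back up.

```bash
python3 - <<'E'
from h import *
for q in(.58,.5,.4,.3,.2,.1,.03): r.move_straight(*lever(q,-1),speed=.05)
s=r.read_state();print(s["contact_force"].round(1))
for q in(0.01,-.005,-.02):
    h=r.move_straight(*lever(q,-1),speed=.03,max_force=12)
    s=r.read_state();print(q,h,s["time_s"],s["contact_force"].round(1),(lever(q,-1)[0]-s["eef_pos"]).round(4),s["grip_width"])
    if h: break
E
```

```text
[ 3.7 -5.6  4.3]
0.01 False 12.5417 [ 3.1 -5.2  5.4] [-0.0007  0.0005 -0.0003] 0.02453548952429893
-0.005 False 12.7917 [ 0.1 -5.8 -6.3] [0.     0.0006 0.0016] 0.023925608386333164
-0.02 False 13.0417 [ -4.2  -6.7 -15. ] [0.0011 0.0007 0.0035] 0.024482467780230045
```

The force reversed at the rest stop. I release there and go to look at the thumb plate.

```bash
python3 - <<'E'
from h import *
import cv2
r.move_straight(*lever(-.005,-1),speed=.03)
command_gripper(.08)
r.move_straight(*lever(0,-1,0,.1),speed=.15)
o=ori(0,-1); p=tcp([-30,-135,230],o)
q=r.read_state()["eef_pos"].copy(); q[1]=p[1]; q[2]=.4
r.reach(q,o); 
m=optics.camera_model("wrist");Tc=np.linalg.inv(m["tool_from_camera"])
def shot(n):
    s=r.read_state(); im,d=optics.get_image("wrist"); cv2.imwrite(f"pics/{n}.png",im[:,:,::-1]); np.savez(f"pics/{n}.npz",d=d,p=s["eef_pos"],q=s["eef_rot"])
    Rt=Ro.from_quat(s["eef_rot"]).as_matrix()
    for X in([-30,-125,100],[-18,-121,100],[-42,-129,100]):
        c=Tc[:3,:3]@(Rt.T@(W(X)-s["eef_pos"]))+Tc[:3,3];u=m["K"]@c;print(n,X,(u[:2]/u[2]).round(1),c[2].round(3),d[int(u[1]/u[2]),int(u[0]/u[2])])
    return im
a=shot("w2")
r.move_straight(p,o); b=shot("w3")
cv2.imwrite("pics/w23.png",np.hstack([cv2.resize(x[:260,110:400,::-1],None,fx=1.37,fy=1.37,interpolation=cv2.INTER_CUBIC) for x in(a,b)]))
s=r.read_state();print(s["time_s"],s["eef_pos"],s["contact_force"])
E
```

```text
w2 [-30, -125, 100] [255.9 115.4] 0.403 0.40195104
w2 [-18, -121, 100] [253.  106.2] 0.399 0.45377335
w2 [-42, -129, 100] [258.9 124.4] 0.406 0.4685742
w3 [-30, -125, 100] [246.6 192.5] 0.266 0.26457092
w3 [-18, -121, 100] [242.  179.6] 0.262 0.3192379
w3 [-42, -129, 100] [251.1 205.1] 0.269 0.375227
16.6417 [ 0.61197859 -0.08429891  0.23718271] [ 0.21321423 -0.34187518  0.60548347]
```

View pics/w23.png

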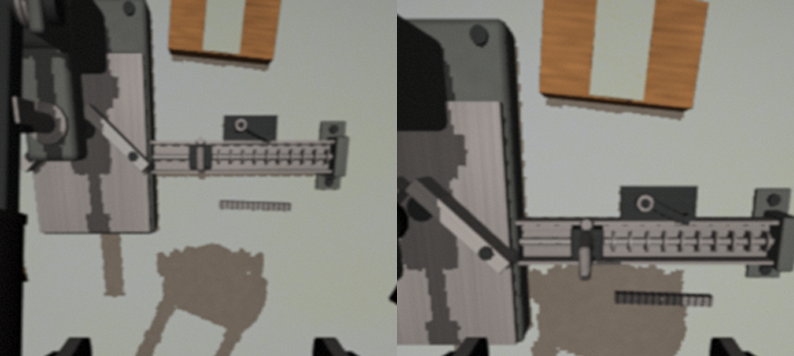

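The plate top is at (248,191) in the near view against a predicted (246.6,192.5), and at (257,115) in the far one against (255.9,115.4). Both views and the depth agree to about 1 mm, so I grasp the plate and push it back.

```bash
python3 - <<'E'
from h import *
o=ori(0,-1)
command_gripper(.045)
r.move_straight(tcp([-30,-125,160],o),o,speed=.15)
h=r.move_straight(tcp([-30,-125,85],o),o,speed=.08,max_force=12)
s=r.read_state();print(h,s["time_s"],s["contact_force"].round(1))
if h: raise SystemExit
command_gripper(0,60)
s=r.read_state();print(s["time_s"],s["contact_force"].round(1),s["grip_width"],s["grip_force"])
for d in(20,40,60,70,80,86,92,96):
    h=r.move_straight(tcp([-30,-125-d,85],o),o,speed=.05,max_force=35)
    s=r.read_state();f=Ro.from_euler('z',-P[2]).apply(s["contact_force"]);e=Ro.from_euler('z',-P[2]).apply(s["eef_pos"]-tcp([-30,-125,85],o))
    print(d,h,s["time_s"],f.round(1),(e*1e3).round(1),s["grip_width"])
    if h: break
E
```

```text
False 18.7833 [-0.8 -0.2 -0.7]
19.2 [-0.6 -2.4  3.5] 0.007154104591784305 59.26305949687958
20 False 19.75 [-0.4  4.3  5.6] [  0.2 -18.6   0.5] 0.006779607444290033
40 False 20.3 [-1.7  6.6  6.4] [  0.2 -38.3   0.5] 0.007464460671032909
60 False 20.85 [-1.1  8.6  6.3] [  0.2 -58.    0.5] 0.007262988334381764
70 False 21.2 [-0.7  9.2  7.2] [  0.2 -67.7   0.5] 0.0072928665972357715
80 False 21.55 [-1.2  8.7  6.7] [  0.2 -77.7   0.5] 0.007105139781045652
86 False 21.8167 [-0.3  9.9  7.8] [  0.3 -83.5   0.5] 0.006915427297577529
92 False 22.0833 [-1.  10.4  7.4] [  0.2 -89.4   0.5] 0.007457100304804278
96 False 22.3333 [-0.3  9.9  7.1] [  0.3 -93.3   0.5] 0.007197650639214881
```

```bash
python3 - <<'E'
from h import *
import cv2
o=ori(0,-1)
def st(l):
    s=r.read_state();f=Ro.from_euler('z',-P[2]).apply(s["contact_force"]);e=Ro.from_euler('z',-P[2]).apply(s["eef_pos"]-tcp([-30,-125,85],o))
    print(l,s["time_s"],f.round(1),(e*1e3).round(1),s["grip_width"])
r.hold(.3); st("held")
for d in(98,100,102,104,106):
    h=r.move_straight(tcp([-30,-125-d,85],o),o,speed=.02,max_force=10); st((d,h))
    if h: break
r.hold(.3);st("end")
ims=[]
im,_=optics.get_image("wrist"); ims.append(cv2.resize(im[60:310,110:400,::-1],None,fx=1.37,fy=1.37,interpolation=cv2.INTER_CUBIC))
im,_=optics.get_image("scene"); ims.append(cv2.resize(im[150:275,190:335,::-1],(397,342),interpolation=cv2.INTER_CUBIC))
cv2.imwrite("pics/end.png",np.hstack([cv2.resize(i,(397,342)) for i in ims]))
E
```

```text
held 22.6333 [-1.1  9.9  7.1] [  0.3 -93.1   0.5] 0.00711644755841272
(98, False) 22.8833 [-1.4  9.8  7.8] [  0.3 -95.1   0.5] 0.0070596749210074475
(100, False) 23.1333 [-0.4 10.6  7.5] [  0.3 -97.1   0.5] 0.00697003311189215
(102, False) 23.3833 [-0.8  9.9  7.5] [  0.3 -99.    0.5] 0.007163022304392126
(104, False) 23.6333 [-1.2 10.7  8.1] [   0.2 -101.     0.5] 0.007291693150998611
(106, False) 23.8833 [-0.7 16.4  9.2] [   0.3 -101.2    0.5] 0.007238134892162516
end 24.1833 [-0.7 17.5  8.9] [   0.3 -101.2    0.5] 0.007334095993533006
```

View pics/end.png

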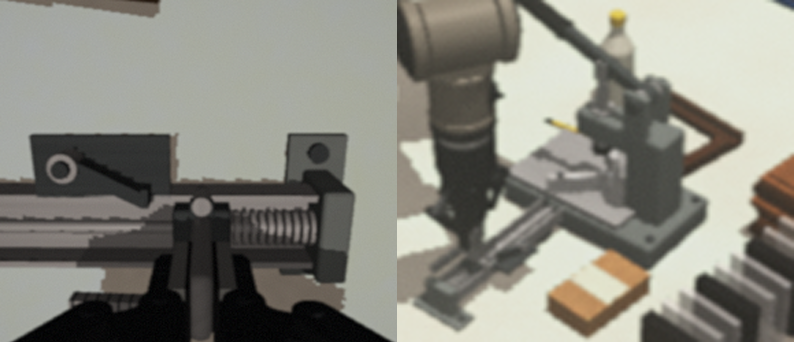

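The follower is against its end stop: travel ended at 101 mm with the force rising to 17 N. Its pin at (201,207) stands clear of the dropped catch tip at (148,200), and the lever is up. I hand it in with the grip held.

```bash
python3 -c "
from workcell import r
print(r.finish_job())"
```

```text
the job is handed in; nothing more can be done
None
```

I pulled the lever fully down and eased it back to rest. The follower is held by the gripper at its end stop, past the dropped catch, and the job is handed in (it returned no verdict).

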